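# Lock the hand-rest bar into its bracket with the quick-release pin

## Robot

A 7-joint arm with a two-finger parallel gripper is mounted at the origin on a cart in front of the work surface, level with it; the furniture and walls round the work are solid. World frame = base frame: x ahead of the robot, y to its left, z up, the work surface at z = 0. Lengths are in m, angles in rad, forces in N, time in s.
With the tool pointing down it reaches from about 0.425 to 0.875 m from the base axis. Payload 8.4 kg.
Tool frame: the origin (TCP) lies midway between the tips of the shut fingers; the grasp point (between the pads) lies 19 mm behind it (robot.grasp_offset is the distance from the TCP to the grasp point, in m); z points along the fingers, y is the line along which they close (so a half turn about z gives the same grasp; the last joint's range is limited). The gripper opens to 87 mm and grips with 3 to 60 N. Pads are 19 mm wide; open, the fingers measure 117 mm over their backs; the gripper's body (75 mm by 190 mm) begins 51 mm behind the grasp point.
Start: joints at [-1.358, 0.333, 0.04, 1.465, -0.013, 1.343, -0.059], TCP at [0.199, 0.619, 0.223] pointing down, gripper open.
Joint ranges: [-2.58, 2.58], [-0.38, 2.09], [-1.3, 1.39], [0.25, 2.4], [-1.5, 4.64], [0.08, 2.09], [-2.65, 2.65]. Speed limits (rad/s): [2.22, 2.22, 2.79, 2.79, 3.14, 3.14, 3.14].

## Interface

Orientations are given as a 3x3 rotation matrix whose columns are the frame's x, y, z axes.
In Python, from rig import robot gives the robot as it stands. The module is installed in compiled form; this text tells all that it offers.
- The arm moves only by the shell command python3 -m jog 'ROWS'. ROWS is text: rows parted by semicolons, each of 5 numbers parted by spaces: the shift along the tool's x, y, z in units of 60 mm (1.0 is 60 mm), then the turn about the tool's z in units of 5 degrees (1.0 is 5 degrees), then the finger opening in mm, from 0 to 87. In form: tx ty tz roll claw; .... A call has exactly 8 rows; each row is the pose to reach, as a shift and turn from the pose commanded when the call began, along the tool's axes at that moment; what a row does not reach only later rows make up. A row lasts 1/8 s, in which the tool goes at most 62.5 mm and 10.7 degrees, less where a joint would pass 70% of its speed; a pose out of reach is approached as far as the arm can. A call with a gripper value outside its range is refused whole. The fingers move at their own pace and stop on an object; the grip force is fixed at half the most. Time passes only in rows, so rows that repeat a pose let the fingers close, or fill a call up. It gives the time, the measured TCP pose, the force, the opening and the grip force at its end, in the units of the state.
- robot.sense(): the state, without advancing time (a new reading comes with each control period).
- robot.get_image(name): name is "scene" or "top" or "wrist"; returns the picture (400x640x3 uint8, red, green, blue); there is no depth.
- robot.camera_model(name): a dict with "intrinsics" (3x3 intrinsics, pixels), "rvec" (rotation vector, rad) and "tvec" (3), from world to camera coordinates, as OpenCV has them; the wrist camera has in their place "tool_from_camera" (4x4, takes a point from camera to tool coordinates, whose origin is the TCP and whose axes are the flange's). Camera axes: x right, y down, z forward; pixel columns grow to the right and rows downward; lengths in m; the calibration is good to about 2 mm. The wrist camera is an equidistant fisheye: a pixel r from the principal point sees the ray r / f radians off the axis. A picture is of the moment at which its call begins: read the wrist's pose just before it. camera_model takes no time and is no camera call.
- robot.finish_job(): hands the job in; it is judged then, once.
The state is a dict: "clock": time; "joints": joint angles; "qvel": joint speeds; "joint_torque": joint torques, N m; "tcp_pos": TCP position; "tool_rot": TCP orientation; "force": force on the tool from outside, world axes, zero at the start; "wrist_torque": the same for the moment, N m; "finger_gap": finger opening in m; "finger_force": force on a finger pad.
Only numpy, scipy, OpenCV 4.12 (cv2) and the standard library are available. Lean on these libraries where they do the work, as an engineer would, in place of code of your own. Each camera call takes 0.05 s, during which the arm holds its last target. There are 200 camera calls.

## Task

Slide the hand-rest bar, hole end first, edgewise into the slot of the grey bracket until it is fully home. Then take the quick-release pin from its wooden stand by squeezing its two side buttons, slide it down through the lined-up holes of bracket and bar until its shoulder sits on the bracket, and let go so that it locks. Leave the other things on the bench where they are.

Things in the scene. Friction and masses are not known exactly. Their poses are not given: they have to be found in the camera images.
- bracket: Grey steel bracket fixed to the bench, 116 x 96 x 76 mm high. Origin on the bench under the pin-hole axis; x along the slot (the bar enters moving in +x), z up. Upper plate z 66 to 76 mm, x -35 to +35 mm, y +-33 mm; lower plate z 45 to 55 mm. One vertical 18 mm hole goes through both at x = y = 0, with free space below down to z = 6 mm.
- bracket_hole (a point): Centre of the bracket's 18 mm hole, on the upper face of the upper plate (76 mm above the bench).
- bracket_slot (a point): Middle of the slot's mouth, on its floor (bracket x = -35, z = 55 mm). The slot between the plates is 38.5 mm wide, 11 mm high (z 55 to 66 mm) and ends at a stop at x = +27 mm. In front of the mouth the floor sticks out as a sill to x = -62 mm, between cheeks that narrow from 51 mm apart at x = -60 mm to 38.5 mm at x = -25 mm.
- rest_bar: Loose flat aluminium bar 150 x 36 x 8 mm, lying flat, with a light wooden hand-rest block standing on it and a 19 mm hole near one end. Origin: centre of its underside; x along the bar towards the hole end (end face at x = +75 mm), z up. About 0.18 kg, balancing near x = -8 mm.
- rest_bar_hole (a point): Centre of the bar's hole, half way through its thickness: x = +48 mm, 27 mm from the end, so that the end against the bracket's stop means holes in line.
- rest_bar_grip (a point): Point inside the wooden block (44 mm along x, 30 mm along y, 36 mm high, top 44 mm above the bar's underside, centre at bar x = -25 mm), 30 mm above the underside: the place to grip, across y.
- pin_stand: Brown wooden block 64 x 64 x 58 mm high, fixed to the bench, with a vertical 26 mm hole in which the pin is parked loosely. Origin: centre of its underside. Between it and the bracket lies a fixed black wrist pad, 36 mm high (x 0.45 to 0.62, y -0.18 to 0.13 m); beyond x = 0.6 m stands the tall blue lathe, so cross near the front edge.
- pin: Steel quick-release pin standing upright in the stand, 101 mm high. Origin at the lower tip, z up along the pin. Stem 16 mm across, 46 mm long, with a tapered nose (10 mm across at the tip, full width 10 mm up). Above it a shoulder disc 34 mm across (z 46 to 52 mm), a round 28 mm head (to z = 90 mm) and a small wire loop (to 101 mm). About 0.16 kg.
- pin_shoulder (a point): Centre of the underside of the shoulder, 46 mm above the tip. 10 mm above the tip, two locking balls stick out 3 mm from the stem on its +x and -x sides: 22 mm over both, so they cannot pass the 18 mm holes unless drawn in. With the shoulder on the bracket's upper plate they come out just below the lower plate and hold the pin.
- pin_grip (a point): Point on the pin's axis midway between its two spring buttons, 74 mm above the tip: the place to grip, across the pin's y. The buttons are flat, 18 mm wide, 24 mm high (z 62 to 86 mm), on the head's +y and -y sides: 42 mm over both when out, 34 mm pressed fully in; then the balls are flush with the stem.
- pin_button_a (a joint): How far the buttons are pressed in, m: 0 out (balls out, locked), 0.004 fully in (balls drawn in). Both buttons and the balls move together; the springs need 5 N on each button to start and 10 N to press it fully.
- chuck_key: Bystander: grey T-shaped chuck key, 66 x 72 x 18 mm. Origin under its middle.
- felt_block: Bystander: pale felt block 38 x 60 x 22 mm. Origin under its middle.
- pencil: Bystander: green pencil 136 mm long. Origin under its middle.
- marker: Bystander: black and white marker pen 135 mm long. Origin under its middle.
- scriber: Bystander: scriber with a turned handle, 150 mm long. Origin under its middle.
- dressing_stick: Bystander: flat brown dressing stick, 25 x 75 x 12 mm. Origin under its middle.
Mind the look-alikes: they are no part of the job. What is shaped like the pin but pink or purple is not meant.

How it is judged:
On the way, in this order (a step that is already met when the one before it is completed fails the run):
1. the bar is fully home in the bracket's slot, its hole in line with the bracket's hole (horizontal distance between rest_bar_hole and bracket_hole below 0.004 m and z of rest_bar_hole in the frame of bracket between 0.055 and 0.066 m and angle between the x axis of rest_bar and the x axis of bracket, either way round below 0.12 rad), for 0.2 s.
2. the pin is down through bracket and bar, its shoulder on the bracket (all of step 1 and horizontal distance between pin_shoulder and bracket_hole below 0.004 m and z of pin_shoulder in the frame of bracket below 0.0795 m and angle between the z axis of pin and the z axis of bracket, either way round below 0.1 rad), for 0.2 s.
At the end, for the whole second after the job is handed in: The bar is in the slot with its hole within 4 mm of the bracket's hole axis; the pin passes through both, upright, within 4 mm of the axis and its shoulder within 3.5 mm of the bracket's upper face; its buttons are out to within 1 mm, so that the balls are locked; bar and pin are at rest (all of step 2 and value of joint pin_button_a below 0.001 m and linear speed of each of pin, rest_bar below 0.02 m/s); the robot touches nothing.
It fails at once if a bystander is moved by more than 3 cm (distance of any of chuck_key, felt_block, pencil, marker, scriber, dressing_stick from where it was at the start of the episode above 0.03 m).
It also fails if it takes over 59 s, if anything falls off the work surface, if the arm or the gripper's body presses on something with over 40 N, if the wrist force passes 120 N, or if a joint passes its speed limit or range.

## Working session

There is one attempt and no reset: what is moved stays moved. The work goes in short steps, Python scripts to look and compute and a shell command to move; the robot and the scene stay as the last step left them, time stands still between calls to the robot, and variables do not carry over. Pictures are saved under pics/ and viewed, at most 12 in all, crops included, and the job is handed in when it is done.

```bash
mkdir -p pics; python3 - <<'E'
from rig import robot
import cv2,numpy as np
s=robot.sense();print(s['clock'],s['tcp_pos'],s['tool_rot'],s['finger_gap'],robot.grasp_offset)
for n in("scene","top"):
    im=robot.get_image(n);cv2.imwrite(f"pics/{n}0.png",im[:,:,::-1])
    print(n,robot.camera_model(n))
print(robot.camera_model("wrist"))
E
```

```text
0.0 [0.19929156 0.61821391 0.22165862] [[-9.51770328e-01  3.06811166e-01 -3.89515808e-04]
 [ 3.06811395e-01  9.51769074e-01 -1.54816102e-03]
 [-1.04263988e-04 -1.59300161e-03 -9.99998726e-01]] 0.08702230596425053 0.0187
scene {'intrinsics': array([[382.53014311,   0.        , 324.40022261],
       [  0.        , 382.53014311, 200.64850972],
       [  0.        ,   0.        ,   1.        ]]), 'rvec': array([ 2.16299908, -0.96318025,  0.4183176 ]), 'tvec': array([-0.43412366,  0.36291884,  0.99174014])}
top {'intrinsics': array([[389.10376245,   0.        , 326.86138327],
       [  0.        , 389.10376245, 200.11541339],
       [  0.        ,   0.        ,   1.        ]]), 'rvec': array([ 2.13144795, -2.13833648,  0.16915307]), 'tvec': array([0.01577162, 0.63326506, 1.48433532])}
{'intrinsics': array([[309.70691629,   0.        , 324.44960063],
       [  0.        , 309.70691629, 198.55268899],
       [  0.        ,   0.        ,   1.        ]]), 'tool_from_camera': array([[ 3.26129043e-04, -9.70617410e-01, -2.40627799e-01,
         6.44817187e-02],
       [ 9.99999923e-01,  2.64328696e-04,  2.89106183e-04,
        -1.20218807e-05],
       [-2.17006662e-04, -2.40627875e-01,  9.70617421e-01,
        -1.63205224e-01],
       [ 0.00000000e+00,  0.00000000e+00,  0.00000000e+00,
         1.00000000e+00]])}
```

View pics/scene0.png

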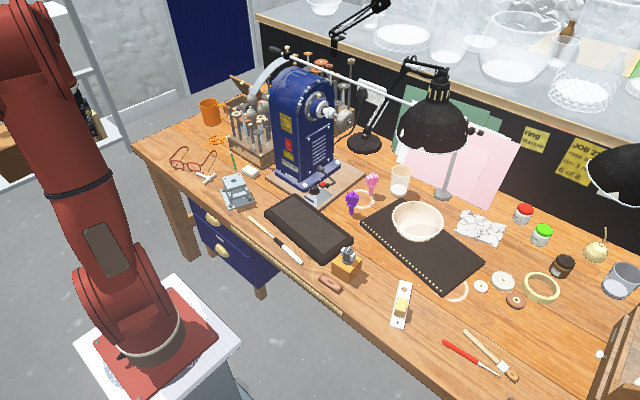

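View pics/top0.png

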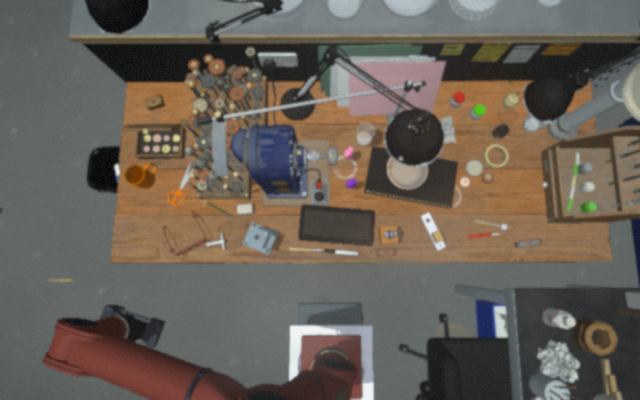

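The scene view shows the grey bracket at (237,190), the pin in its stand at (345,258), and the bar with its yellow block at (401,303). The look-alikes are the purple pin at (352,202) and the pink one at (372,183). The steel-grey pin at (345,255) in the brown stand fits the description. In the top view the bracket is at (261,237), the stand at (390,235) and the bar at (432,230).

```bash
cat > h.py <<'E'
from rig import robot
import cv2,numpy as np
from scipy.optimize import least_squares
def ray(n,p,pose=None):
    c=robot.camera_model(n);K=c['intrinsics'];x=(p[0]-K[0,2])/K[0,0];y=(p[1]-K[1,2])/K[1,1]
    if n=='wrist':
        r=np.hypot(x,y);k=np.sin(r)/r if r>1e-9 else 1;d=np.array([x*k,y*k,np.cos(r)])
        T=c['tool_from_camera'];R=np.array(pose[1]);
        return np.array(pose[0])+R@T[:3,3],R@T[:3,:3]@d
    R=cv2.Rodrigues(c['rvec'])[0];return -R.T@c['tvec'],R.T@np.array([x,y,1.])
def onz(o,d,z): return o+d*(z-o[2])/d[2]
def tri(rays):
    A=np.zeros((3,3));b=np.zeros(3)
    for o,d in rays:
        d=d/np.linalg.norm(d);P=np.eye(3)-np.outer(d,d);A+=P;b+=P@o
    X=np.linalg.solve(A,b);return X,[np.linalg.norm(np.cross(X-o,d/np.linalg.norm(d))) for o,d in rays]
def proj(n,X,pose=None):
    c=robot.camera_model(n);K=c['intrinsics']
    if n=='wrist':
        T=c['tool_from_camera'];q=T[:3,:3].T@(np.array(pose[1]).T@(np.array(X)-pose[0])-T[:3,3])
        t=np.arctan2(np.hypot(q[0],q[1]),q[2]);h=np.hypot(q[0],q[1])+1e-12
        return np.array([K[0,2]+K[0,0]*t*q[0]/h,K[1,2]+K[1,1]*t*q[1]/h])
    q=cv2.Rodrigues(c['rvec'])[0]@np.array(X)+c['tvec'];return (K@(q/q[2]))[:2]
def shoot(name):
    s=robot.sense();im=robot.get_image("wrist")
    np.savez(f"pics/{name}.npz",p=s['tcp_pos'],R=s['tool_rot']);cv2.imwrite(f"pics/{name}.png",im[:,:,::-1])
def pose(name):
    z=np.load(f"pics/{name}.npz");return z['p'],z['R']
def rows(target,yaw_x=None):
    """shift in tool units from present pose to target TCP, roll units so tool x heads yaw_x(rad)"""
    s=robot.sense();R=s['tool_rot'];d=R.T@(np.array(target)-s['tcp_pos'])/.06
    r=None
    if yaw_x is not None:
        a=np.arctan2(R[1,0],R[0,0]);w=lambda t:(t+np.pi)%(2*np.pi)-np.pi
        r=[-np.degrees(w(yaw_x-a))/5,-np.degrees(w(yaw_x+np.pi-a))/5]
    print('shift',d.round(3),'roll',r,'j7',s['joints'][6],'clk',s['clock'])
E
python3 - <<'E'
from h import *
S=cv2.imread('pics/scene0.png')
for n,p in (('bracket',((237,186),(261,237),.07)),('stand',((345,263),(390,235),.05)),('bar',((401,301),(432,230),.02))):
    a=ray('scene',p[0]);b=ray('top',p[1]);print(n,onz(*a,p[2]),onz(*b,p[2]),tri([a,b]))
c=[cv2.resize(S[y-25:y+25,x-33:x+33],(396,300),interpolation=cv2.INTER_CUBIC) for x,y in((237,190),(345,262),(401,303),(362,192))]
cv2.imwrite('pics/crop0.png',np.vstack([np.hstack(c[:2]),np.hstack(c[2:])]))
E
```

```text
bracket [0.48029391 0.25563153 0.07      ] [0.48758626 0.26713321 0.07      ] (array([0.48858739, 0.26942726, 0.05647136]), [np.float64(9.024229809221166e-05), np.float64(9.024229809229082e-05)])
stand [ 0.48829097 -0.22536695  0.05      ] [ 0.49513019 -0.23156027  0.05      ] (array([ 0.49164685, -0.22835625,  0.05074874]), [np.float64(0.004555928108342419), np.float64(0.004555928108342487)])
bar [ 0.51001671 -0.40967648  0.02      ] [ 0.51661746 -0.40368013  0.02      ] (array([ 0.51756748, -0.40680845,  0.00791381]), [np.float64(0.0001116351262717988), np.float64(0.00011163512627199541)])
```

View pics/crop0.png

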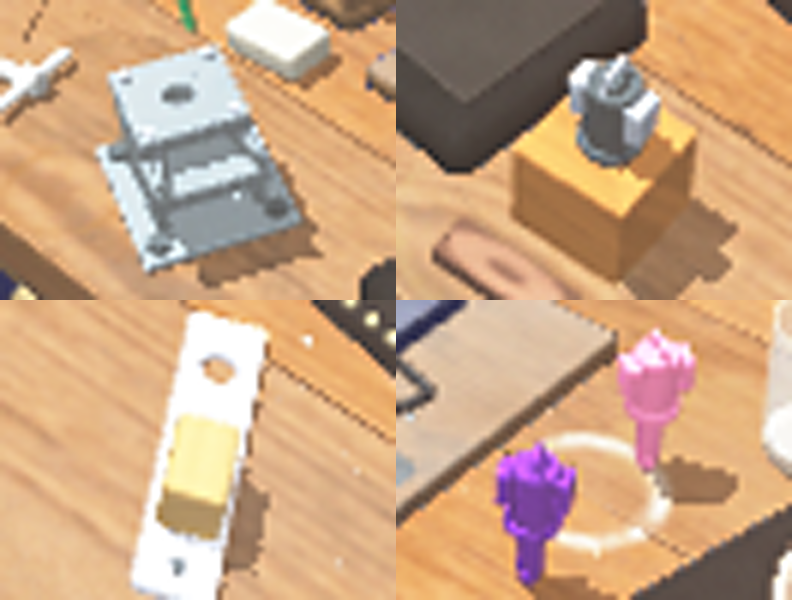

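The crop confirms the grey steel pin in the wooden stand, with its white buttons facing ±y. The bar's hole end points away from the robot (+x), and the bracket's mouth faces right (−y). I'll look at the bracket from the wrist next.

```bash
python3 -m jog '-0.7 -0.5 0 0 87; -1.6 -1.1 0 0 87; -2.5 -1.7 0 0 87; -3.4 -2.35 0 0 87; -4.3 -2.95 0 0 87; -5.1 -3.5 0 0 87; -5.8 -3.9 0 0 87; -6.1 -4.2 0 0 87'; python3 -c "
from h import *
shoot('w1')"; python3 -m jog '0.3 -0.5 0 0 87; 0.6 -1.2 0 0 87; 0.6 -1.7 0 0 87; 0.6 -1.7 0 0 87; 0.6 -1.7 0 0 87; 0.6 -1.7 0 0 87; 0.6 -1.7 0 0 87; 0.6 -1.7 0 0 87'
python3 -c "
from h import *
shoot('w2')
for n in('w1','w2'): print(proj('wrist',[.487,.265,.076],pose(n)),pose(n)[0])
a=cv2.imread('pics/w1.png');b=cv2.imread('pics/w2.png')
c=[]
for im,n in((a,'w1'),(b,'w2')):
  x,y=proj('wrist',[.487,.255,.076],pose(n)).astype(int);x=min(max(x,100),540);y=min(max(y,100),300);print(n,x-100,y-100);c.append(cv2.resize(im[y-100:y+100,x-100:x+100],(400,400),interpolation=cv2.INTER_CUBIC))
cv2.imwrite('pics/c1.png',np.hstack(c))"
```

```text
clock: 1.1
tcp_pos: [0.4724, 0.2631, 0.2224]
tool_rot: [[-0.95, 0.311, 0.0], [0.311, 0.95, -0.001], [-0.001, -0.001, -1.0]]
force: [-0.1, 0.6, 0.1]
finger_gap: 0.0869
finger_force: 0.0
clock: 2.15
tcp_pos: [0.4049, 0.1807, 0.2224]
tool_rot: [[-0.952, 0.306, -0.0], [0.306, 0.952, -0.0], [0.0, -0.001, -1.0]]
force: [-0.1, 0.1, 0.6]
finger_gap: 0.0871
finger_force: 0.0
[330.63735893 199.41765332] [0.47241247 0.26309077 0.22238695]
[420.16587261 233.88036315] [0.40492503 0.18068853 0.22239924]
w1 221 102
w2 311 136
```

View pics/c1.png

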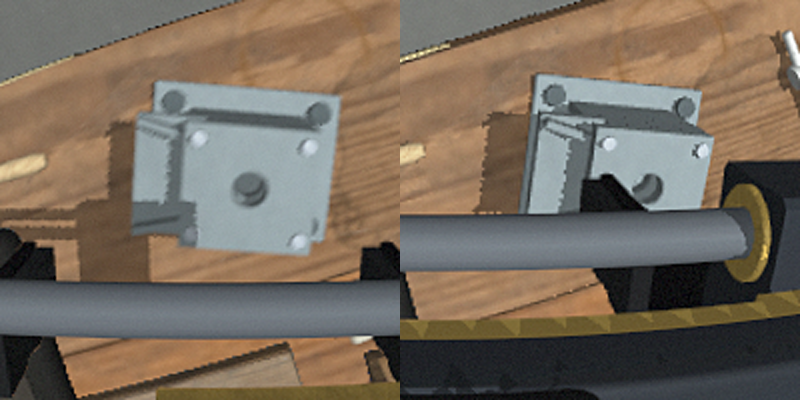

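The crop shows the bracket's upper plate with its hole at w1 pixel (346,196.5) and screw heads at (320.5,171), (375.5,175.5), (370.5,223) and (315.5,220). In w2 the two upper screws are at (415,208) and (462,211). The mouth is on the left, −tool y.

```bash
python3 - <<'E'
from h import *
p1,p2=pose('w1'),pose('w2')
R1=lambda *p:ray('wrist',p,p1);R2=lambda *p:ray('wrist',p,p2)
print(tri([R1(320.5,171),R2(415,208)]),tri([R1(375.5,175.5),R2(462,211)]))
s=[onz(*R1(*p),.077) for p in((320.5,171),(375.5,175.5),(370.5,223),(315.5,220))]
print(np.mean(s,0),onz(*R1(346,196.5),.076))
for a,b in((0,1),(3,2),(3,0),(2,1)): d=s[b]-s[a];print(np.degrees(np.arctan2(d[1],d[0])),np.linalg.norm(d))
# plate corners in w1 crop: 
for c in((186,120),(325,122),(308,254),(180,244)): print(onz(*R1(221+c[0]/2,102+c[1]/2),.076))
# bar estimate for next view from scene
for n,px in(('hole end',(397+0,0)),):pass
S=lambda cx,cy:(401-33+cx/6,303-25+cy/6)
h=onz(*ray('scene',S(218,68)),.008);e=onz(*ray('scene',S(178,268)),.008);print('bar',h,e,np.degrees(np.arctan2(*(h-e)[1::-1])))
E
```

```text
(array([0.45477652, 0.2647945 , 0.08037558]), [np.float64(0.0002987173453998514), np.float64(0.00029871734539991385)]) (array([0.47555962, 0.31625773, 0.08120733]), [np.float64(0.0007439163621657905), np.float64(0.0007439163621656597)])
[0.48997108 0.2802941  0.077     ] [0.48896678 0.28099604 0.076     ]
67.42729824417677 0.05615798109741043
68.45740004733251 0.05815833423683172
155.95541648869965 0.05200051279694043
158.16429522253858 0.05094201653260335
[0.44488587 0.26099806 0.076     ]
[0.46736793 0.32792394 0.076     ]
[0.5327994  0.30016904 0.076     ]
[0.5060259  0.23715209 0.076     ]
bar [ 0.55590922 -0.39252099  0.008     ] [ 0.45598769 -0.43704936  0.008     ] 24.019349153889102
```

```bash
python3 -m jog '-0.2 -0.5 0 2 87; -0.6 -1.3 0 4 87; -1 -2.2 0 6 87; -1.5 -3.2 0 8 87; -2 -4.2 0 10 87; -2.5 -5.2 0 12 87; -2.8 -6 0 14 87; -3 -6.4 0 16 87'; python3 -c "
from h import *
shoot('w3'); rows([.452,-.438,.21],np.radians(24))"
```

```text
clock: 3.2
tcp_pos: [0.4578, -0.2441, 0.2229]
tool_rot: [[0.146, 0.989, 0.001], [0.989, -0.146, -0.001], [-0.001, 0.001, -1.0]]
force: [-0.6, 1.1, -0.8]
finger_gap: 0.0874
finger_force: 0.0
shift [-3.171  0.402  0.225] roll [np.float64(11.399580973525506), np.float64(-24.600419026474498)] j7 0.3044142580206159 clk 3.25
```

```bash
python3 -m jog '-0.4 0.05 0.1 2 87; -1.1 0.1 0.2 4 87; -1.8 0.2 0.2 6 87; -2.5 0.3 0.2 8 87; -3 0.4 0.2 10 87; -3.2 0.4 0.2 11.4 87; -3.2 0.4 0.2 11.4 87; -3.2 0.4 0.2 11.4 87'; python3 -c "
from h import *
shoot('w4')"; python3 -m jog '0 0.5 0.2 0 87; 0 1 0.4 0 87; 0 1.2 0.5 0 87; 0 1.2 0.5 0 87; 0 1.2 0.5 0 87; 0 1.2 0.5 0 87; 0 1.2 0.5 0 87; 0 1.2 0.5 0 87'; python3 -c "
from h import *
shoot('w5')
c=[]
for n,X in(('w3',[.49,-.229,.09]),('w4',[.512,-.412,.02]),('w5',[.512,-.412,.02])):
  x,y=proj('wrist',X,pose(n)).astype(int);print(n,x,y)
  x=min(max(x,65),575);y=min(max(y,100),300);print(n,x-65,y-100);c.append(cv2.resize(cv2.imread(f'pics/{n}.png')[y-100:y+100,x-65:x+65],(260,400),interpolation=cv2.INTER_CUBIC))
cv2.imwrite('pics/c2.png',np.hstack(c))"
```

```text
clock: 4.25
tcp_pos: [0.4563, -0.4328, 0.2104]
tool_rot: [[0.904, 0.428, -0.0], [0.428, -0.904, 0.001], [0.0, -0.001, -1.0]]
force: [0.6, -1.3, -0.3]
finger_gap: 0.087
finger_force: 0.0
clock: 5.3
tcp_pos: [0.4866, -0.4987, 0.1809]
tool_rot: [[0.905, 0.425, 0.0], [0.425, -0.905, -0.0], [0.0, 0.0, -1.0]]
force: [-0.1, -0.0, -0.1]
finger_gap: 0.0869
finger_force: 0.0
w3 354 171
w3 289 71
w4 328 129
w4 263 29
w5 259 130
w5 194 30
```

View pics/c2.png

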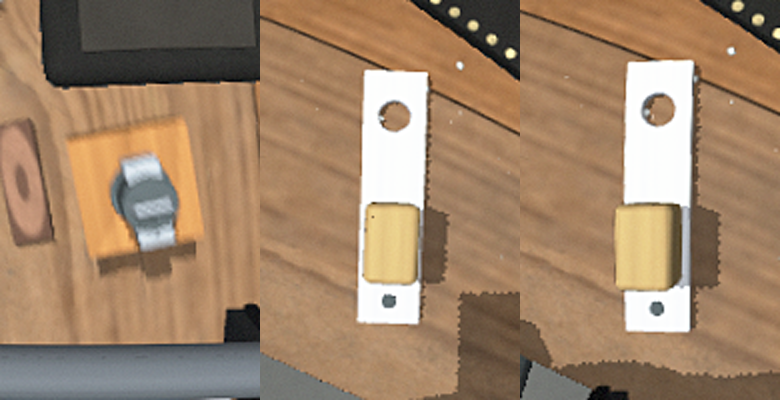

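w4 shows the bar with its hole at (330,87), rear hole at (327.5,179.5), and block top centred at (328.5,150.5). In w5 these are at (263,85), (262.5,184.5) and (256.5,153). In w3 the pin's head is near (365,173), with its buttons at (359,154.5) and (366.5,188.5).

```bash
python3 - <<'E'
from h import *
p3,p4,p5=pose('w3'),pose('w4'),pose('w5')
W=lambda q,*p:ray('wrist',p,q)
h=tri([W(p4,330,87),W(p5,263,85)]);r=tri([W(p4,327.5,179.5),W(p5,262.5,184.5)]);b=tri([W(p4,328.5,150.5),W(p5,256.5,153)])
print('tri',h,r,b)
for q,H,Rr,B in((p4,(330,87),(327.5,179.5),(328.5,150.5)),(p5,(263,85),(262.5,184.5),(256.5,153))):
    H=onz(*W(q,*H),.008);Rr=onz(*W(q,*Rr),.008);B=onz(*W(q,*B),.044);d=H-Rr;print(H,Rr,B,np.degrees(np.arctan2(d[1],d[0])),np.linalg.norm(d),np.linalg.norm((H-B)[:2]),np.degrees(np.arctan2((H-B)[1],(H-B)[0])))
for px in((315.5,64),(347.5,65),(343.5,191),(312,189.5)): print('corner',onz(*W(p4,*px),.008))
B1=onz(*W(p3,359,154.5),.098);B2=onz(*W(p3,366.5,188.5),.098);d=B1-B2
print('pin',(B1+B2)/2,np.degrees(np.arctan2(d[1],d[0])),np.linalg.norm(d))
c=[onz(*W(p3,289+x/2,71+y/2),.058) for x,y in((66,135),(186,118),(204,237),(92,257))];print('stand',np.mean(c,0))
rows([.4885,-.4225,.13],np.radians(25))
E
```

```text
tri (array([ 0.55777174, -0.39233752,  0.00770749]), [np.float64(0.0001655093475874134), np.float64(0.0001655093475875359)]) (array([ 0.45725175, -0.43692368,  0.01008247]), [np.float64(0.00030057428181322907), np.float64(0.0003005742818132069)]) (array([ 0.491407  , -0.42154526,  0.03750357]), [np.float64(8.891378523715448e-05), np.float64(8.891378523712503e-05)])
[ 0.55789258 -0.39228532  0.008     ] [ 0.4571842  -0.43695466  0.008     ] [ 0.49180019 -0.421269    0.044     ] 23.91974839358764 0.11017044738295029 0.07216826049820751 23.679025602818754
[ 0.55760879 -0.39247255  0.008     ] [ 0.45642416 -0.43685021  0.008     ] [ 0.49264445 -0.42256057  0.044     ] 23.681344576821285 0.11048848736709008 0.07159367651675545 24.851062245087576
corner [ 0.5758316 -0.3650833  0.008    ]
corner [ 0.59094752 -0.39923809  0.008     ]
corner [ 0.45274406 -0.46053064  0.008     ]
corner [ 0.43808596 -0.42531789  0.008     ]
pin [ 0.49729793 -0.22912711  0.098     ] 95.25927446124558 0.03350290796784885
stand [ 0.49709193 -0.22781698  0.058     ]
shift [ 0.569 -1.136  0.846] roll [np.float64(0.029038167591426765), np.float64(-35.97096183240858)] j7 -0.049102958858095985 clk 5.35
```

```bash
python3 - <<'E'
from h import *
rows([.491,-.422,.012],np.radians(23.8))
E
```

```text
shift [ 0.61  -1.126  2.812] roll [np.float64(0.2690381675914271), np.float64(-35.730961832408575)] j7 -0.049102958858095985 clk 5.35
```

```bash
python3 -m jog '0.3 -0.5 0.3 0.1 87; 0.6 -1.1 0.9 0.27 87; 0.61 -1.13 1.7 0.27 87; 0.61 -1.13 2.4 0.27 87; 0.61 -1.13 2.81 0.27 87; 0.61 -1.13 2.81 0.27 87; 0.61 -1.13 2.81 0.27 20; 0.61 -1.13 2.81 0.27 20'; python3 -m jog '0 0 0 0 10; 0 0 0 0 10; 0 0 -0.3 0 10; 0 0 -0.8 0 10; 0 0 -1.6 0 10; 0 0 -2.1 0 10; 0 0 -2.5 0 10; 0 0 -2.5 0 10';  python3 - <<'E'
from h import *
s=robot.sense();print(s['tcp_pos'],s['joints'])
E
```

```text
clock: 6.35
tcp_pos: [0.4915, -0.4227, 0.0135]
tool_rot: [[0.915, 0.403, 0.002], [0.403, -0.915, -0.001], [0.001, 0.002, -1.0]]
force: [1.0, -0.2, -0.0]
finger_gap: 0.0742
finger_force: 0.0
clock: 7.35
tcp_pos: [0.4914, -0.4231, 0.165]
tool_rot: [[0.915, 0.403, 0.004], [0.403, -0.915, -0.002], [0.002, 0.003, -1.0]]
force: [0.5, -1.3, 0.0]
finger_gap: 0.0105
finger_force: 0.0
[ 0.49140978 -0.42312529  0.16503539] [-0.07212006  0.52301945  0.99653536  1.58338353 -0.45419723  1.2808773
 -0.16201543]
```

The fingers are slower than I assumed (about 60 mm/s), so I lifted before they had closed. I'll open them and look at the bar again.

```bash
python3 -m jog '-0.4 0 0 0 87; -0.6 0 0 0 87; -0.6 0 0 0 87; -0.6 0 0 0 87; -0.6 0 0 0 87; -0.6 0 0 0 87; -0.6 0 0 0 87; -0.6 0 0 0 87'; python3 - <<'E'
from h import *
shoot('w6');n='w6'
x,y=proj('wrist',[.512,-.412,.02],pose(n)).astype(int);y=max(y,110);print(x-90,y-110)
im=cv2.imread('pics/w6.png')[y-110:y+110,x-90:x+90]
cv2.imwrite('pics/c3.png',cv2.resize(im,None,fx=2.7,fy=2.7,interpolation=cv2.INTER_CUBIC))
print([proj('wrist',X,pose(n))-[x-90,y-110] for X in([.5578,-.3924,.008],[.4569,-.4369,.008])])
E
```

```text
clock: 8.35
tcp_pos: [0.4579, -0.4365, 0.162]
tool_rot: [[0.915, 0.403, -0.0], [0.403, -0.915, -0.0], [-0.0, 0.0, -1.0]]
force: [0.7, 0.8, 0.0]
finger_gap: 0.0817
finger_force: 0.0
233 20
[array([90.85552474, 61.41702123]), array([ 90.86521657, 167.889956  ])]
```

View pics/c3.png

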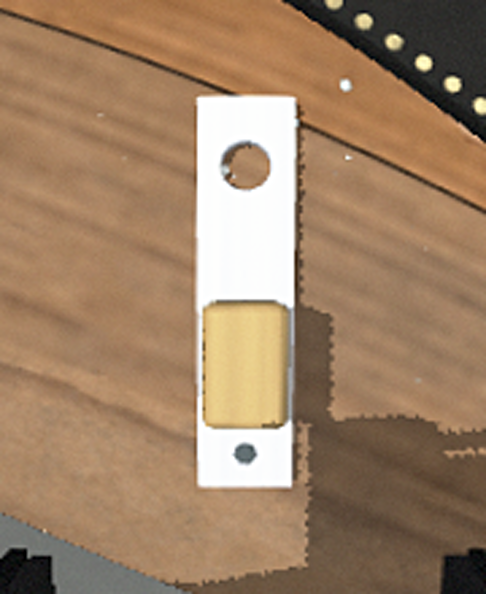

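The bar has not moved: its holes are at crop (246,165) and (245,453), within 1 px of the prediction. I'll grip again and wait for the fingers this time.

```bash
python3 -m jog '0.3 0 0.4 0 87; 0.6 0 1.2 0 80; 0.6 0 2 0 70; 0.6 0 2.5 0 60; 0.6 0 2.5 0 50; 0.6 0 2.5 0 40; 0.6 0 2.5 0 20; 0.6 0 2.5 0 10'; python3 -m jog '0 0 0 0 10; 0 0 0 0 10; 0 0 0 0 10; 0 0 0 0 10; 0 0 0 0 10; 0 0 0 0 10; 0 0 0 0 10; 0 0 0 0 10'
```

```text
clock: 9.4
tcp_pos: [0.4914, -0.4222, 0.0132]
tool_rot: [[0.915, 0.403, 0.002], [0.403, -0.915, -0.0], [0.001, 0.001, -1.0]]
force: [-0.1, 0.1, 4.5]
finger_gap: 0.0295
finger_force: 30.0
clock: 10.4
tcp_pos: [0.4914, -0.4222, 0.0131]
tool_rot: [[0.915, 0.404, 0.001], [0.404, -0.915, -0.0], [0.001, 0.001, -1.0]]
force: [-0.8, 1.7, 7.8]
finger_gap: 0.0297
finger_force: 30.0
```

```bash
python3 -m jog '0 0 -0.5 0 10; 0 0 -1.4 0 10; 0.1 -0.3 -2.3 -0.5 10; 0.3 -1 -3 -1.3 10; 0.6 -1.9 -3.1 -2.1 10; 0.85 -2.8 -3.1 -3 10; 1.1 -3.7 -3.1 -3.9 10; 1.4 -4.6 -3.1 -4.8 10'; python3 - <<'E'
from h import *
rows([.426,.13,.15],np.radians(67.5))
E
```

```text
clock: 11.4
tcp_pos: [0.4557, -0.1339, 0.1978]
tool_rot: [[0.67, 0.742, 0.001], [0.742, -0.67, 0.001], [0.001, -0.0, -1.0]]
force: [-0.2, 0.2, -2.2]
finger_gap: 0.0298
finger_force: 30.0
shift [ 2.932 -3.314  0.8  ] roll [np.float64(-3.9152300827722555), np.float64(32.084769917227746)] j7 -0.5959415783626231 clk 11.4
```

```bash
python3 -m jog '0.4 -0.5 0.1 -0.6 10; 0.9 -1.1 0.2 -1.4 10; 1.5 -1.8 0.4 -2.2 10; 2.1 -2.4 0.6 -3 10; 2.6 -2.9 0.8 -3.6 10; 2.85 -3.2 0.8 -3.9 10; 2.93 -3.31 0.8 -3.9 10; 2.93 -3.31 0.8 -3.9 10'; python3 - <<'E'
from h import *
shoot('w7');s=robot.sense();P,R=pose('w7');print(P,R)
rows([.4262,.1282,.073],np.radians(67.5))
im=cv2.imread('pics/w7.png');cv2.imwrite('pics/c4.png',cv2.resize(im[:260,150:500],None,fx=2.28,fy=2.28,interpolation=cv2.INTER_CUBIC))
H=P+R[:,0]*.073+[0,0,-.0131+.008];print('barhole',proj('wrist',H,(P,R)),'brhole',proj('wrist',[.4893,.2807,.076],(P,R)))
E
```

```text
clock: 12.4
tcp_pos: [0.4277, 0.1274, 0.1504]
tool_rot: [[0.387, 0.922, 0.0], [0.922, -0.387, 0.0], [0.0, 0.0, -1.0]]
force: [-0.5, -0.6, -1.7]
finger_gap: 0.0296
finger_force: 30.0
[0.42774185 0.12738172 0.15036281] [[ 3.87474311e-01  9.21880384e-01  4.65191541e-04]
 [ 9.21880439e-01 -3.87474421e-01  1.72835164e-04]
 [ 3.39583170e-04  3.61881796e-04 -9.99999877e-01]]
shift [ 0.009 -0.034  1.289] roll [np.float64(-0.06664196195298366), np.float64(35.93335803804702)] j7 -0.8244606424892822 clk 12.45
barhole [323.04443561 109.19559586] brhole [3.20006201e+02 2.31540121e-01]
```

View pics/c4.png

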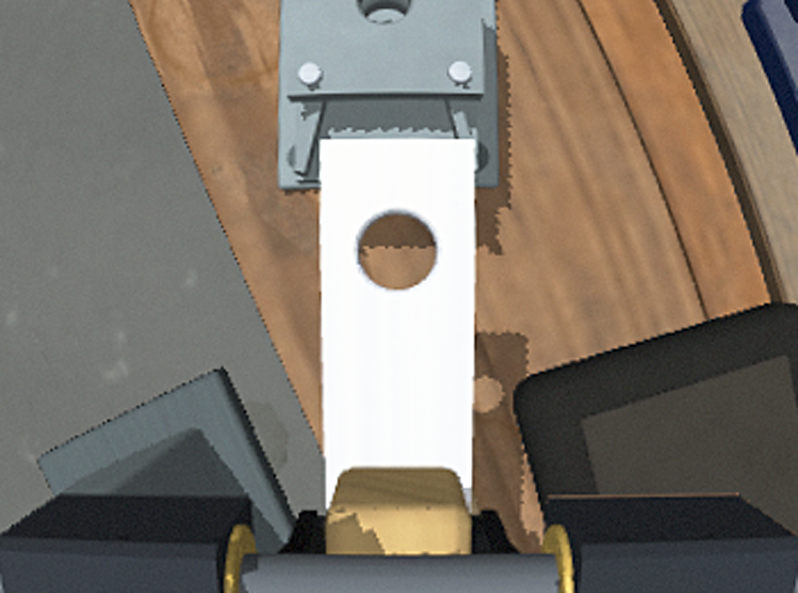

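The view shows the bar held straight, its hole at (324.3,109.6). The bracket ahead has its front screws at (286,32.5) and (351.8,31.6), and the plate's front corners at (276.8,41.7) and (362.3,41.7). I'll refine the lateral offset from these.

```bash
python3 - <<'E'
from h import *
P=pose('w7')
f=lambda px,z:onz(*ray('wrist',px,P),z)
a=np.radians(67.5);u=np.array([np.cos(a),np.sin(a)]);v=np.array([-u[1],u[0]]);h=np.array([.4893,.2807])
for n,px,z in(('sL',(286,32.5),.078),('sR',(351.8,31.6),.078),('cL',(276.8,41.7),.076),('cR',(362.3,41.7),.076),('hole',(318.5,-1),.076),('barhole',(324.3,109.6),P[0][2]-.0131+.008),('barcL',(150+320/2.28,140/2.28),P[0][2]-.0051),('barcR',(150+476/2.28,140/2.28),P[0][2]-.0051)):
    X=f(px,z)[:2]-h;print(n,X@u*1e3,X@v*1e3)
X=P[0][:2]-h;print('tcp',X@u*1e3,X@v*1e3)
E
```

```text
sL -27.84390365079672 25.95410840157412
sR -27.655008246741755 -24.092501709083983
cL -34.538867013523436 33.27486567167855
cR -35.202323567197574 -32.24305404233585
hole 1.1285564281096387 1.168396935506518
barhole -92.42856053005698 -2.8515634947399517
barcL -65.38697800990845 15.309860527020273
barcR -65.55468274446196 -21.561363414245353
tcp -165.2049019799975 -1.8000542725598658
```

```bash
python3 -m jog '-0.05 -0.06 0.4 -0.1 10; -0.05 -0.06 0.9 -0.1 10; -0.05 -0.06 1.2 -0.1 10; -0.05 -0.06 1.31 -0.1 10; -0.05 -0.06 1.31 -0.1 10; 0.1 -0.06 1.31 -0.1 10; 0.28 -0.06 1.31 -0.1 10; 0.28 -0.06 1.31 -0.1 10'; python3 -c "
from h import *
print(robot.sense()['force'],robot.sense()['tcp_pos'])"; python3 -m jog '0 0 0.01 0 10; 0 0 0.02 0 10; 0 0 0.03 0 10; 0 0 0.04 0 10; 0 0 0.05 0 10; 0 0 0.05 0 10; 0 0 0.05 0 10; 0 0 0.05 0 10'; python3 - <<'E'
from h import *
s=robot.sense();print(s['force'],s['wrist_torque'])
shoot('w8');im=cv2.imread('pics/w8.png');cv2.imwrite('pics/c5.png',cv2.resize(im[:260,150:500],None,fx=2.28,fy=2.28,interpolation=cv2.INTER_CUBIC))
E
```

```text
clock: 13.45
tcp_pos: [0.4312, 0.1462, 0.0718]
tool_rot: [[0.377, 0.926, 0.001], [0.926, -0.377, 0.0], [0.0, 0.001, -1.0]]
force: [0.3, -0.3, -3.0]
finger_gap: 0.03
finger_force: 30.0
[ 0.27642283 -0.34201925 -3.00939939] [0.43121862 0.14624985 0.07175934]
clock: 14.45
tcp_pos: [0.4306, 0.145, 0.0684]
tool_rot: [[0.378, 0.926, 0.0], [0.926, -0.378, -0.0], [0.0, 0.0, -1.0]]
force: [-0.3, 0.9, -1.3]
finger_gap: 0.0301
finger_force: 30.0
[-0.26167877  0.86495753 -1.26148623] [-0.15854593  0.08238924  0.05382063]
```

View pics/c5.png

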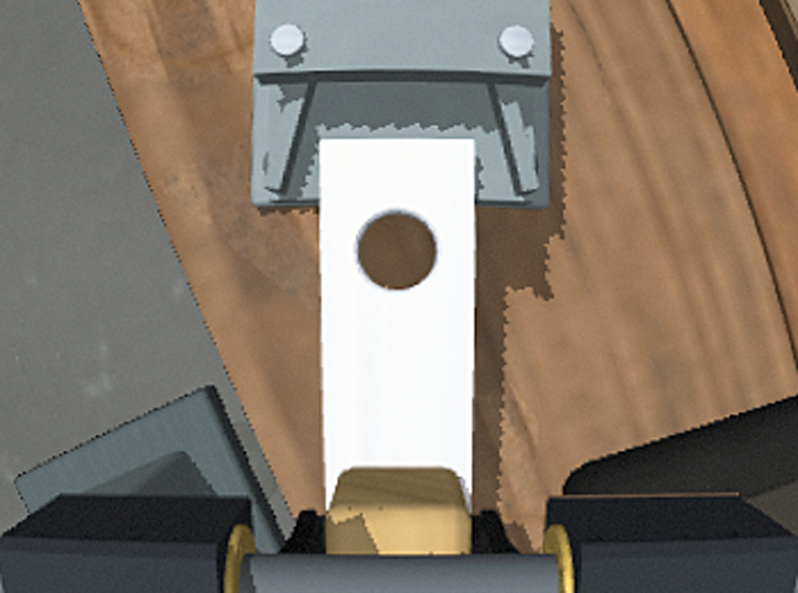

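The bar's end is between the cheeks, mid column 397 of the crop, against bracket mid 402–404, so I need about +1 mm along tool y. I'll advance gently.

```bash
python3 -m jog '0.05 0.018 -0.01 0 10; 0.15 0.018 -0.012 0 10; 0.25 0.018 -0.012 0 10; 0.35 0.018 -0.012 0 10; 0.45 0.018 -0.012 0 10; 0.5 0.018 -0.012 0 10; 0.55 0.018 -0.012 0 10; 0.6 0.018 -0.012 0 10'; python3 -c "
from h import *
s=robot.sense();print(s['force'],s['wrist_torque']);d=s['tcp_pos'][:2]-np.array([.4893,.2807]);print(d@[.3827,.9239],d@[-.9239,.3827])"
```

```text
clock: 15.5
tcp_pos: [0.4452, 0.178, 0.0691]
tool_rot: [[0.378, 0.926, -0.0], [0.926, -0.378, -0.0], [-0.0, -0.0, -1.0]]
force: [-0.2, 0.6, -2.4]
finger_gap: 0.03
finger_force: 30.0
[-0.20475572  0.60985187 -2.37512724] [-0.10902253  0.10756012  0.0376981 ]
-0.11179614973476329 0.0013966668942840196
```

```bash
python3 -m jog '0.1 0 0 0 10; 0.22 0 0 0 10; 0.34 0 0 0 10; 0.44 0 0 0 10; 0.52 0 0 0 10; 0.58 0 0 0 10; 0.62 0 0 0 10; 0.66 0 0 0 10'; python3 -c "
from h import *
s=robot.sense();print(s['force'],s['wrist_torque']);d=s['tcp_pos'][:2]-np.array([.4893,.2807]);print(d@[.3827,.9239],d@[-.9239,.3827])"
```

```text
clock: 16.5
tcp_pos: [0.4601, 0.2145, 0.069]
tool_rot: [[0.378, 0.926, -0.0], [0.926, -0.378, -0.0], [-0.0, -0.0, -1.0]]
force: [-0.7, -2.1, -0.6]
finger_gap: 0.0299
finger_force: 30.0
[-0.67640588 -2.08082025 -0.58185022] [-0.83371932  0.50914004 -0.05055541]
-0.07228940153120293 0.0016203208857592903
```

```bash
python3 -m jog '0.02 0 0 0 10; 0.04 0 0 0 10; 0.06 0 0 0 10; 0.06 0 0 0 10; 0.06 0 0 0 10; 0.06 0 0 0 10; 0.06 0 0.01 0 10; 0.04 0 0.02 0 10'; python3 -c "
from h import *
s=robot.sense();print(s['force'],s['wrist_torque']);d=s['tcp_pos'][:2]-np.array([.4893,.2807]);print(d@[.3827,.9239],d@[-.9239,.3827])"
```

```text
clock: 17.5
tcp_pos: [0.4599, 0.2146, 0.0679]
tool_rot: [[0.38, 0.925, -0.003], [0.925, -0.38, -0.002], [-0.003, -0.002, -1.0]]
force: [-8.0, -8.3, 13.7]
finger_gap: 0.0297
finger_force: 30.0
[-7.9679505  -8.3354857  13.72459078] [-1.58441432  1.81437682  0.06027632]
-0.07231737264240894 0.0018177021979971057
```

```bash
python3 -m jog '-0.03 0 -0.015 0 10; -0.03 0 -0.015 0 60; -0.03 0 -0.015 0 60; -0.03 0 -0.015 0 60; -0.03 0 -0.015 0 60; -0.03 0 -0.015 0 60; -0.03 0 -0.5 0 60; -0.03 0 -1.1 0 60'; python3 -m jog '0 0 -0.9 0 87; 0 0 -1.6 0 87; -0.1 0 -2 0 87; -0.1 0 -2 0 87; -0.1 0 -2 0 87; -0.1 0 -2 0 87; -0.1 0 -2 0 87; -0.1 0 -2 0 87'; python3 - <<'E'
from h import *
shoot('w9');P=pose('w9')
x,y=proj('wrist',[.4893,.2807,.076],P);print(x,y)
rows([.47,-.233,.2],np.radians(5))
im=cv2.imread('pics/w9.png');cv2.imwrite('pics/c6.png',cv2.resize(im[0:200,230:430],None,fx=3,fy=3,interpolation=cv2.INTER_CUBIC))
E
```

```text
clock: 18.5
tcp_pos: [0.4599, 0.2147, 0.1341]
tool_rot: [[0.378, 0.926, -0.001], [0.926, -0.378, -0.001], [-0.002, -0.001, -1.0]]
force: [1.1, 0.7, 0.7]
finger_gap: 0.0601
finger_force: 0.0
clock: 19.5
tcp_pos: [0.458, 0.2095, 0.2535]
tool_rot: [[0.378, 0.926, -0.0], [0.926, -0.378, -0.001], [-0.001, -0.0, -1.0]]
force: [-0.3, 0.0, -0.2]
finger_gap: 0.0869
finger_force: 0.0
325.5777919624765 112.06454627528008
shift [-6.753  2.973  0.897] roll [np.float64(12.55695295887127), np.float64(-23.443047041128725)] j7 -0.9000000172177232 clk 19.55
```

View pics/c6.png

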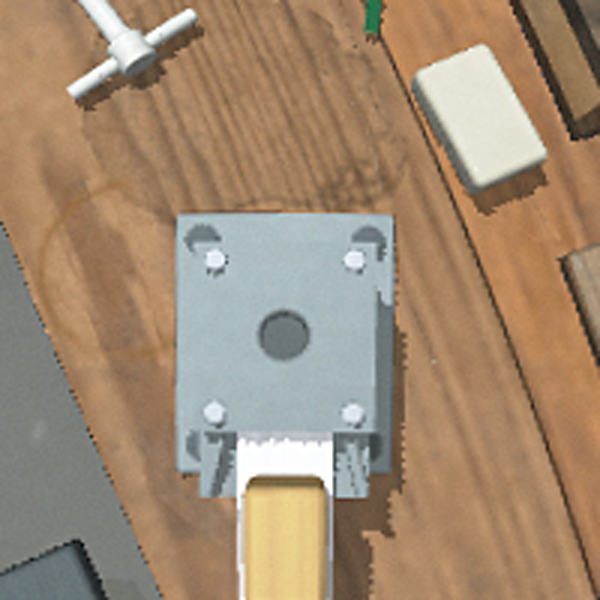

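The hole at (324.7,111.7) is uniform grey all round with no white bar edge, so the bar is home. Now to the pin.

```bash
python3 - <<'E'
from h import *
P=pose('w9')
print(onz(*ray('wrist',(324.7,111.7),P),.076),np.mean([onz(*ray('wrist',(230+a/3,b/3),P),.078) for a,b in((215,260),(355,260),(353,413),(214,413))],0))
E
python3 -m jog '-0.5 0.2 0 1 87; -1.4 0.6 0.1 3 87; -2.3 1 0.2 5 87; -3.2 1.4 0.4 7 87; -4.1 1.8 0.5 9 87; -5 2.2 0.7 11 87; -5.9 2.6 0.8 12.5 87; -6.5 2.9 0.9 12.5 87'
python3 -m jog '0.25 0.1 0 0 87; 0.25 0.1 0 0 87; 0.25 0.1 0 0 87; 0.25 0.1 0 0 87; 0.25 0.1 0 0 87; 0.25 0.1 0 0 87; 0.25 0.1 0 0 87; 0.25 0.1 0 0 87'
python3 - <<'E'
from h import *
shoot('v1')
E
python3 -m jog '-0.1 0.4 0.15 0 87; -0.25 0.7 0.3 0 87; -0.25 0.7 0.3 0 87; -0.25 0.7 0.3 0 87; -0.25 0.7 0.3 0 87; -0.25 0.7 0.3 0 87; -0.25 0.7 0.3 0 87; -0.25 0.7 0.3 0 87'
python3 - <<'E'
from h import *
shoot('v2');c=[]
for n in('v1','v2'):
    x,y=proj('wrist',[.497,-.2285,.09],pose(n)).astype(int);y=max(y,60);print(n,x-50,y-60);c.append(cv2.resize(cv2.imread(f'pics/{n}.png')[y-60:y+60,x-50:x+50],(400,480),interpolation=cv2.INTER_CUBIC))
cv2.imwrite('pics/c7.png',np.hstack(c))
E
```

```text
[0.48856852 0.28143169 0.076     ] [0.48849491 0.28110933 0.078     ]
clock: 20.55
tcp_pos: [0.4713, -0.2201, 0.2002]
tool_rot: [[0.996, 0.088, 0.002], [0.088, -0.996, -0.0], [0.002, 0.0, -1.0]]
force: [0.9, 0.1, 0.6]
finger_gap: 0.087
finger_force: 0.0
clock: 21.55
tcp_pos: [0.4872, -0.2218, 0.1999]
tool_rot: [[0.996, 0.092, -0.0], [0.092, -0.996, -0.0], [-0.0, 0.0, -1.0]]
force: [-0.5, -0.6, 0.9]
finger_gap: 0.0869
finger_force: 0.0
clock: 22.6
tcp_pos: [0.4762, -0.265, 0.1819]
tool_rot: [[0.996, 0.092, 0.0], [0.092, -0.996, 0.0], [0.0, -0.0, -1.0]]
force: [0.1, 0.5, -0.5]
finger_gap: 0.0873
finger_force: 0.0
v1 282 126
v2 233 113
```

View pics/c7.png

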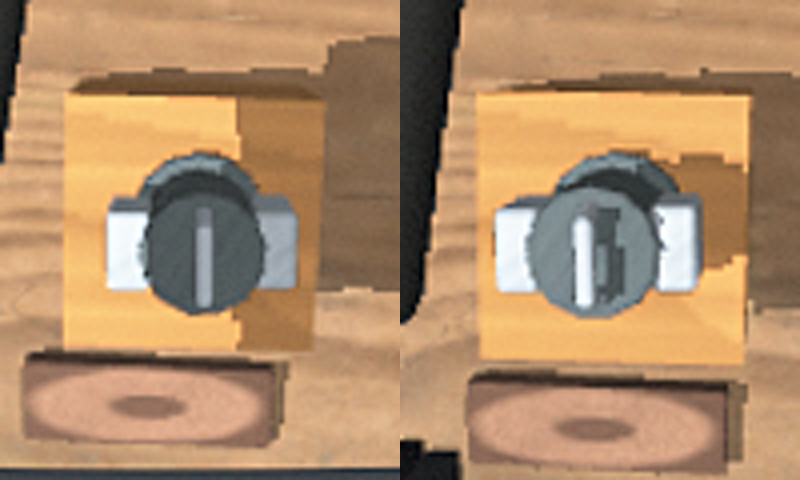

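v1 shows the pin's head disc centred at (333.5,189.3) and the white buttons along the image row, so the tool's y is already aligned with them. In v2 the head disc is at (281.3,176).

```bash
python3 - <<'E'
from h import *
a=ray('wrist',(333.5,189.25),pose('v1'));b=ray('wrist',(281.25,176),pose('v2'))
print(tri([a,b]),onz(*a,.102),onz(*b,.102))
# button outer edges in v1/v2 (top face z .098)
for n,o,l,r in(('v1',(282,126),(107,250),(297,250)),('v2',(233,113),(96,250),(298,248))):
    L=onz(*ray('wrist',(o[0]+l[0]/4,o[1]+l[1]/4),pose(n)),.098);R=onz(*ray('wrist',(o[0]+r[0]/4,o[1]+r[1]/4),pose(n)),.098);d=L-R;print((L+R)/2,np.linalg.norm(d),np.degrees(np.arctan2(d[1],d[0])))
rows([.4965,-.2285,.0673+.0015])
E
```

```text
(array([ 0.49792519, -0.22889033,  0.10446864]), [np.float64(0.00013830048411608812), np.float64(0.00013830048411611116)]) [ 0.49754348 -0.22903369  0.102     ] [ 0.4973363  -0.22855418  0.102     ]
[ 0.49730701 -0.22833405  0.098     ] 0.041667941466269946 95.33856149108553
[ 0.4973169  -0.22859454  0.098     ] 0.04168519060682789 95.48274930378203
shift [ 0.392 -0.575  1.886] roll None j7 -0.8221836846591238 clk 22.65
```

```bash
python3 -m jog '0.2 -0.3 0 0 60; 0.41 -0.57 0.1 0 60; 0.41 -0.57 0.6 0 60; 0.41 -0.57 1.2 0 60; 0.41 -0.57 1.7 0 60; 0.41 -0.57 1.88 0 60; 0.41 -0.57 1.88 0 60; 0.41 -0.57 1.88 0 60'; python3 -m jog '0 0 0 0 20; 0 0 0 0 20; 0 0 0 0 20; 0 0 0 0 20; 0 0 0 0 20; 0 0 0 0 20; 0 0 0 0 20; 0 0 0 0 20'
```

```text
clock: 23.65
tcp_pos: [0.4983, -0.2291, 0.0702]
tool_rot: [[0.996, 0.092, 0.001], [0.092, -0.996, -0.0], [0.001, 0.001, -1.0]]
force: [0.2, 0.2, 0.3]
finger_gap: 0.06
finger_force: 0.0
clock: 24.65
tcp_pos: [0.4978, -0.2286, 0.0697]
tool_rot: [[0.996, 0.092, 0.001], [0.092, -0.996, 0.001], [0.001, -0.001, -1.0]]
force: [-2.6, 3.7, 7.5]
finger_gap: 0.0311
finger_force: 30.0
```

```bash
python3 -m jog '0 0 -0.4 0 20; 0 0 -1.1 0 20; -0.05 -0.1 -1.8 0 20; -0.15 -0.6 -2.2 -1 20; -0.25 -1.4 -2.2 -2 20; -0.35 -2.2 -2.2 -3 20; -0.45 -3.1 -2.2 -4.5 20; -0.5 -3.9 -2.2 -6 20'; python3 - <<'E'
from h import *
rows([.4885,.2812,.2],np.radians(35))
E
```

```text
clock: 25.65
tcp_pos: [0.4453, 0.0033, 0.2012]
tool_rot: [[0.813, 0.582, 0.001], [0.582, -0.813, 0.002], [0.002, -0.001, -1.0]]
force: [0.6, -0.5, -1.1]
finger_gap: 0.0311
finger_force: 30.0
shift [ 3.279 -3.349  0.029] roll [np.float64(0.11309914665940952), np.float64(-35.8869008533406)] j7 -1.1966026117200734 clk 25.65
```

```bash
python3 -m jog '0.3 -0.3 0 0 20; 0.9 -0.9 0 0 20; 1.6 -1.6 0 0 20; 2.2 -2.3 0 0 20; 2.7 -2.8 0 0 20; 3.1 -3.2 0.2 0 20; 3.28 -3.35 0.5 0 20; 3.28 -3.35 0.8 0 20'; python3 -m jog '0 0 0.1 0 20; 0 0 0.1 0 20; 0 0 0.1 0 20; 0 0 0.1 0 20; 0 0 0.1 0 20; 0 0 0.1 0 20; 0 0 0.1 0 20; 0 0 0.1 0 20'; python3 - <<'E'
from h import *
shoot('u1');P=pose('u1');print(P[0])
for k in(.0553,.0453):print('tip',proj('wrist',P[0]-[0,0,k],P))
print('hole',proj('wrist',[.4885,.2812,.076],P))
im=cv2.imread('pics/u1.png');cv2.imwrite('pics/c8.png',cv2.resize(im[130:280,225:425],None,fx=4,fy=4,interpolation=cv2.INTER_CUBIC))
E
```

```text
clock: 26.65
tcp_pos: [0.4912, 0.2796, 0.1517]
tool_rot: [[0.817, 0.577, 0.0], [0.577, -0.817, -0.002], [-0.001, 0.002, -1.0]]
force: [0.1, -0.8, -1.1]
finger_gap: 0.0309
finger_force: 30.0
clock: 27.65
tcp_pos: [0.4906, 0.2793, 0.1471]
tool_rot: [[0.816, 0.578, -0.0], [0.578, -0.816, -0.0], [-0.0, -0.0, -1.0]]
force: [1.1, -0.1, -1.1]
finger_gap: 0.0308
finger_force: 30.0
[0.49058037 0.27928514 0.14707307]
tip [323.59156452 213.87754849]
tip [323.55899616 217.94807378]
hole [320.12011824 208.83321184]
```

View pics/c8.png

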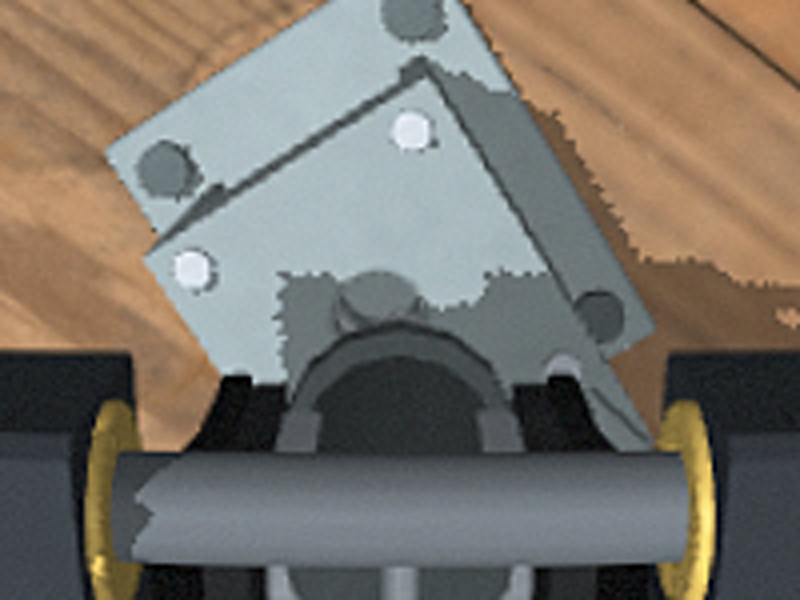

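The image shows the hole's far rim at (319.5,197.8), beyond the pin's shoulder disc, whose front edge is at (325.5,210.5). The nose itself is hidden by the head.

```bash
python3 - <<'E'
from h import *
P=pose('u1');p,R=P
for dz in(.004,.006,.01):
  print(dz,proj('wrist',p+R@[.017,0,dz],P),proj('wrist',p+R@[0,.017,dz],P),proj('wrist',p+R@[0,-.017,dz],P))
print('hole rim far',proj('wrist',np.array([.4885,.2812,.076])+R@[.009,0,0],P),'L/R',proj('wrist',np.array([.4885,.2812,.076])+R@[0,.009,0],P),proj('wrist',np.array([.4885,.2812,.076])+R@[0,-.009,0],P))
s=robot.sense();print(s['tcp_pos']);rows([.4885,.2812,.136])
E
```

```text
0.004 [323.36849329 211.12316915] [352.71279518 239.21150753] [294.08164956 239.1848957 ]
0.006 [323.3789166  210.14270894] [352.41786236 237.97190473] [294.39546707 237.94612679]
0.01 [323.39911255 208.24468533] [351.8451204  235.56718532] [295.00490979 235.54296752]
hole rim far [320.08361804 197.70636208] L/R [331.57132592 208.83441411] [308.68032698 208.82265416]
[0.49061218 0.27927088 0.14705635]
shift [-0.01  -0.047  0.184] roll None j7 -1.385011908544689 clk 27.7
```

```bash
python3 -m jog '-0.01 -0.06 0 0 20; -0.01 -0.06 0 0 20; -0.01 -0.06 0.08 0 20; -0.01 -0.06 0.16 0 20; -0.01 -0.06 0.24 0 20; -0.01 -0.06 0.3 0 20; -0.01 -0.06 0.35 0 20; -0.01 -0.06 0.4 0 20'; python3 -c "
from h import *
s=robot.sense();R=s['tool_rot'];print(R.T@s['force'],R.T@s['wrist_torque'])"
```

```text
clock: 28.7
tcp_pos: [0.4881, 0.2818, 0.1229]
tool_rot: [[0.816, 0.578, 0.0], [0.578, -0.816, -0.0], [0.0, 0.0, -1.0]]
force: [0.6, -0.2, -2.4]
finger_gap: 0.0312
finger_force: 30.0
[0.34526371 0.53814769 2.40262057] [ 0.0313295  -0.1539382   0.02612982]
```

```bash
python3 -m jog '0 0 0.04 0 20; 0 0 0.08 0 20; 0 0 0.12 0 20; 0 0 0.16 0 20; 0 0 0.2 0 20; 0 0 0.24 0 20; 0 0 0.28 0 20; 0 0 0.32 0 20'; python3 -c "
from h import *
s=robot.sense();R=s['tool_rot'];print(R.T@s['force'],R.T@s['wrist_torque'])"
```

```text
clock: 29.7
tcp_pos: [0.488, 0.2819, 0.1037]
tool_rot: [[0.816, 0.578, -0.0], [0.578, -0.816, -0.0], [-0.0, 0.0, -1.0]]
force: [-0.4, 0.4, -1.2]
finger_gap: 0.031
finger_force: 30.0
[-0.12970001 -0.55857978  1.21952691] [ 0.01181032 -0.10776452  0.01038766]
```

Moving freely: the nose is now through the bar. I'll continue down to the shoulder.

```bash
python3 -m jog '0 0 0.05 0 20; 0 0 0.1 0 20; 0 0 0.15 0 20; 0 0 0.19 0 20; 0 0 0.22 0 20; 0 0 0.25 0 20; 0 0 0.27 0 20; 0 0 0.29 0 20'; python3 -c "
from h import *
s=robot.sense();R=s['tool_rot'];print(R.T@s['force'],R.T@s['wrist_torque'])"
```

```text
clock: 30.7
tcp_pos: [0.4882, 0.282, 0.0876]
tool_rot: [[0.816, 0.578, -0.0], [0.578, -0.816, 0.001], [0.0, -0.001, -1.0]]
force: [-7.0, -4.0, 20.6]
finger_gap: 0.0315
finger_force: 30.0
[ -8.03301069  -0.74430605 -20.59028181] [ 0.164291   -2.05482681 -0.02629892]
```

```bash
python3 -m jog '0 0 -0.01 0 20; 0 0 -0.01 0 60; 0 0 -0.01 0 60; 0 0 -0.01 0 60; 0 0 -0.01 0 60; 0 0 -0.01 0 60; 0 0 -0.01 0 60; 0 0 -0.01 0 60'; python3 -m jog '0 0 -0.4 0 60; 0 0 -1 0 60; 0 0 -1.7 0 87; 0 0 -2 0 87; -0.3 0 -2 0 87; -0.6 0 -2 0 87; -0.6 0 -2 0 87; -0.6 0 -2 0 87'; python3 - <<'E'
from h import *
shoot('z1');P=pose('z1');print(P[0])
hx=[.4885,.2812]
pts={'headtop':hx+[.12],'btop':hx+[.116],'hole':hx+[.076]}
for n in('wrist','scene'):print(n,{k:proj(n,X,P) for k,X in pts.items()})
x,y=proj('wrist',hx+[.1],P).astype(int);y=max(y,60)
a=cv2.resize(cv2.imread('pics/z1.png')[y-60:y+60,x-60:x+60],(400,400),interpolation=cv2.INTER_CUBIC);print(x-60,y-60)
S=robot.get_image('scene')[:,:,::-1];X,Y=proj('scene',hx+[.09]).astype(int);print(X-20,Y-20)
cv2.imwrite('pics/c9.png',np.hstack([a,cv2.resize(S[Y-20:Y+20,X-20:X+20],(400,400),interpolation=cv2.INTER_CUBIC)]))
E
```

```text
clock: 31.7
tcp_pos: [0.488, 0.2818, 0.087]
tool_rot: [[0.816, 0.578, -0.0], [0.578, -0.816, -0.0], [-0.0, 0.0, -1.0]]
force: [0.0, 0.3, -0.4]
finger_gap: 0.0602
finger_force: 0.0
clock: 32.7
tcp_pos: [0.4588, 0.2615, 0.2069]
tool_rot: [[0.816, 0.578, 0.0], [0.578, -0.816, 0.0], [0.0, -0.0, -1.0]]
force: [0.5, 0.1, -0.3]
finger_gap: 0.0871
finger_force: 0.0
[0.45884574 0.26149988 0.20691646]
wrist {'headtop': array([324.98799135, 160.56163331]), 'btop': array([324.97820357, 159.98691237]), 'hole': array([324.89469082, 155.0896899 ])}
scene {'headtop': array([231.91667304, 170.53544403]), 'btop': array([232.1068741 , 171.44492005]), 'hole': array([233.96593533, 180.33431127])}
264 97
213 157
```

View pics/c9.png

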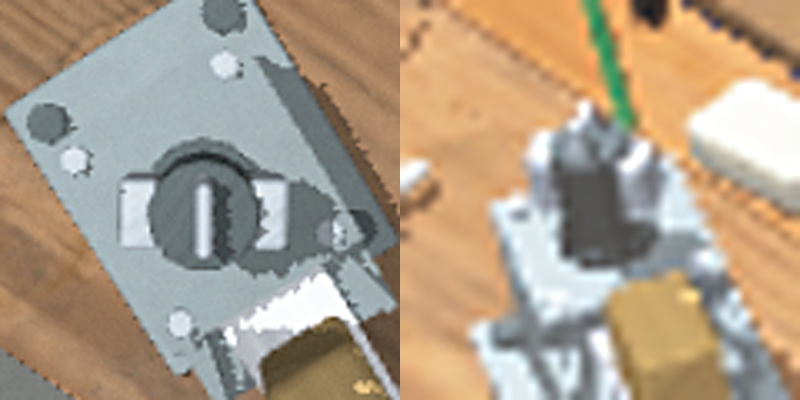

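The pin stands upright. Its head centre at (325,160.6) matches the prediction, the buttons span about 51 px (42 mm, so they are out), and the shoulder is on the plate. The robot is clear of everything.

```bash
python3 -c "
from rig import robot
print(robot.finish_job())"
```

```text
the job is handed in; nothing more can be done
None
```

The job is handed in at about 33 s of the 59 s allowed: the bar is home against the stop and the pin is through bracket and bar with its shoulder on the plate and its buttons out, and the hand-in returned no verdict; the first grip on the bar closed too late and was redone, with no movement of the bar.

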